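Slide the last spice jar home into the seasoning rack

TASK

One spice jar still stands out on the worktop in front of the wooden seasoning rack. Push it gently, low on its body so that it slides along the surface without tipping, into the free bay of the rack (the one with only a cork disc in it) until it stands upright and fully home against the back board. Only push it with the fingers, never pinch or lift it, and leave everything else where it stands; take the hand clear at the end.

Things in the scene. Friction and masses are not known exactly. Their poses are not given: they have to be found in the camera images.
- loose_jar: the jar to push: upright round spice jar, 41 mm across, 105 mm tall, 0.09 to 0.15 kg, glass with a dark screw cap, the only one outside the rack. Origin: centre of its underside. Slides when pushed below 25 mm, tips when pushed higher; a gripper pointing straight down may hit its cap, so lean the tool back 30 to 45 degrees. Two tips 20 to 30 mm apart behind it keep it centred
- rack: fixed wooden rack: back board 222 mm wide, 82 mm high; four dividers 40 mm high, 16 mm thick, round-nosed, 28 mm forward of the board, make three bays without floor, 52 mm wide, centres at y = -68, 0, +68 mm. Origin: on the surface, middle bay, 23 mm before the board (a jar that is home has its centre 2.5 mm further in). x points from the open front into the bays (the way to push), y left, z up
- cork_disc: the free bay's mark: a round cork disc, 38 mm in diameter, stuck down and paper-thin, so a jar slides over it. Origin: its centre, 23 mm before the back board; a jar against the board has its centre 2.5 mm further in. Its own axes mean nothing; take the direction from the rack
- pepper_mill: bystander: steel and glass pepper shaker, 44 mm across, 90 mm tall, standing in a bay of the rack
- rack_jar: bystander: another spice jar, 41 mm across, 105 mm tall, black cap, standing in a bay of the rack
- sesame_jar: bystander: glass jar with a grey metal lid, 54 mm across, 85 mm tall, to the left on the worktop
- glass: bystander: water glass, 80 mm across, 91 mm tall, to the left on the worktop
- white_dish: bystander: white dish with greens, 95x87 mm, 46 mm tall, to the left of the rack and jar, the nearest bystander
- salt_box: bystander: wooden box with a lid, 93x124 mm, 91 mm tall, to the left at the back
- tape: bystander: roll of tape lying flat, 98 mm across, 25 mm high, to the left near the front edge

How it is judged:
At the end, for the whole second after the job is handed in: The jar stands upright (within 0.1 rad) and still on the surface in the free bay, its centre within 12 mm of the cork disc's centre and its glass within about 8 mm of the back board; the jars in the rack are within 15 mm, and the other bystanders within 20 mm, of where they stood (x of loose_jar in the frame of rack above -0.006 m and horizontal distance between loose_jar and cork_disc below 0.012 m and angle between loose_jar's own z axis and vertical below 0.1 rad and height (world z) of loose_jar below 0.004 m and linear speed of loose_jar below 0.01 m/s and distance of each of pepper_mill, rack_jar from where it was at the start of the episode below 0.015 m and distance of each of sesame_jar, glass, white_dish, salt_box, tape from where it was at the start of the episode below 0.02 m); the robot touches nothing.
It fails at once if the jar is lifted off the surface (its underside's centre over 8 mm up) (height (world z) of loose_jar above 0.008 m).
It fails at once if the jar is tipped (over 0.3 rad) (angle between loose_jar's own z axis and vertical above 0.3 rad).
It fails at once if the jar is flung (faster than 0.4 m/s) (linear speed of loose_jar above 0.4 m/s).
It fails at once if the jar is squeezed or rammed by the fingers (over 30 N) (contact force between the fingers and loose_jar above 30 N).
It fails at once if a bystander is displaced (in the rack by over 15 mm, elsewhere by over 20 mm) (distance of any of pepper_mill, rack_jar from where it was at the start of the episode above 0.015 m or distance of any of sesame_jar, glass, white_dish, salt_box, tape from where it was at the start of the episode above 0.02 m).
It also fails if it takes over 35 s, if anything falls off the work surface, if the arm or the gripper's body presses on something with over 40 N, if the wrist force passes 120 N, or if a joint passes its speed limit or range.

ROBOT

A 6-joint arm with a two-finger parallel gripper is mounted at the origin on a cart in front of the work surface, level with it; the furniture and walls round the work are solid. World frame = base frame: x ahead of the robot, y to its left, z up, the work surface at z = 0. Lengths are in m, angles in rad, forces in N, time in s.
With the tool pointing down it reaches from about 0.25 to 0.775 m from the base axis. Payload 4 kg.
Tool frame: the origin (TCP) lies at the very end of the fingers, on their centre line; the grasp point (between the pads) lies 19 mm behind it; z points along the fingers, y is the line along which they close (so a half turn about z gives the same grasp; the last joint's range is limited). The gripper opens to 94 mm and grips with 3 to 60 N. Pads are 16 mm wide; open, the fingers measure 119 mm over their backs; the gripper's body (75 mm by 177 mm) begins 78 mm behind the grasp point.
Start: joints at [1.048, 0.087, 1.371, -0, 1.684, -0.103], TCP at [0.224, 0.502, 0.206] pointing down, gripper open.
Joint ranges: [-3.1, 3.1], [-0.76, 2.03], [0.27, 2.55], [-1.08, 4.22], [0.17, 2.65], [-2.57, 2.57]. Speed limits (rad/s): [2.79, 2.79, 3.14, 3.14, 3.14, 3.14].

INTERFACE

Orientations are given as a unit quaternion [x, y, z, w].
In Python, from workcell import r gives the robot as it stands.
- The arm moves only by the tool inch_along, called after ">>>" as a command line: name --pt "numbers of a row" for each row, then --argument value for the rest. Schema: {"type":"object","properties":{"steps":{"type":"array","items":{"type":"array","items":{"type":"array","items":{"type":"number"},"minItems":7,"maxItems":7},"minItems":1,"maxItems":20},"minItems":1,"maxItems":1},"grip_force":{"type":"number"},"only":{"type":"string"},"quiet":{"type":"boolean"},"lines":{"type":"string"}},"required":["steps"],"additionalProperties":false}. steps is a list that holds a single list of rows (three levels of brackets), with 1 to 20 rows, each of 7 numbers: dx, dy, dz in a scale on which 1.0 is 0.4 m, then a rotation vector rx, ry, rz in parts of the range, where 1.0 means 180 degrees, then the finger opening in m; each row shifts and turns the commanded pose from where the row before left it, along the tool's axes as they then stand; what a row does not reach is not made up. A row lasts 1/12 s, in which the tool goes at most 0.0417 m and 0.125 rad, less where a joint would pass 70% of its speed; a pose out of reach is approached as far as the arm can. The fingers move at their own pace and stop on an object; grip_force is the grip in N (left out, the last holds). Time passes only in rows, so rows that do not move let the fingers close. The tool returns the time, the measured TCP pose, the force, the opening and the grip force at its end. only (a regular expression) keeps the lines of the reply that match it, lines (a string "A,B") keeps lines A to B, and quiet returns only ok. Shift and turn numbers lie between -1 and 1, and a call with a number outside is refused. Input that does not fit is refused with a message, and nothing moves.
- r.state(): the state, without advancing time (a new reading comes with each control period).
- r.grab_frame(name): name is "side" or "top"; returns the picture (480x640x3 uint8, red, green, blue); there is no depth.
- r.get_calibration(name): a dict with "mtx" (3x3 intrinsics, pixels), "distortion" ([k1, k2, p1, p2, k3] as OpenCV has them; the pictures are not rectified), "T" (4x4, takes a point from camera to world coordinates). Camera axes: x right, y down, z forward; pixel columns grow to the right and rows downward; lengths in m; the calibration is good to about 2 mm. A picture is of the moment at which its call begins. get_calibration takes no time and is no camera call.
- r.sign_off(): hands the job in; it is judged then, once.
The state is a dict: "time_s": time; "joints": joint angles; "qvel": joint speeds; "joint_torque": joint torques, N m; "tool_pos": TCP position; "ee_rot": TCP orientation; "force": force on the tool from outside, world axes, zero at the start; "ft_torque": the same for the moment, N m; "width": finger opening in m; "gripper_force": force on a finger pad.
Only numpy, scipy, OpenCV 4.12 (cv2) and the standard library are available. Lean on these libraries where they do the work, as an engineer would, in place of code of your own. Each camera call takes 0.05 s, during which the arm holds its last target. There are 200 camera calls.

## Working session

There is one attempt and no reset: what is moved stays moved. The work goes in short steps, Python scripts to look and compute and a tool call to move; the robot and the scene stay as the last step left them, time stands still between calls to the robot, and variables do not carry over. Pictures are saved under pics/ and viewed, at most 10 in all, crops included, and the job is handed in when it is done.

```bash
ls; mkdir -p pics; python3 - <<'E'
from workcell import r
import cv2,numpy as np
for n in("side","top"):
    cv2.imwrite(f"pics/{n}0.png",r.grab_frame(n)[:,:,::-1]); c=r.get_calibration(n); print(n,np.round(c["mtx"],1).tolist(),c["distortion"],np.round(c["T"],3).tolist())
s=r.state();print(s["tool_pos"],s["ee_rot"],s["width"],s["time_s"])
E
```

```text
pics
workcell.py
side [[453.4, 0.0, 315.6], [0.0, 453.4, 247.1], [0.0, 0.0, 1.0]] [-0.04878496  0.          0.          0.          0.        ] [[0.816, -0.39, 0.426, 0.18], [-0.578, -0.533, 0.618, -0.679], [-0.014, -0.751, -0.66, 0.617], [0.0, 0.0, 0.0, 1.0]]
top [[501.4, 0.0, 311.4], [0.0, 501.4, 241.0], [0.0, 0.0, 1.0]] [0.00470408 0.         0.         0.         0.        ] [[-0.026, -0.981, 0.191, 0.366], [-1.0, 0.025, -0.005, -0.166], [-0.0, -0.191, -0.982, 0.907], [0.0, 0.0, 0.0, 1.0]]
[0.22393093 0.50181426 0.20444054] [ 2.08361490e-01  9.78051403e-01 -9.26942419e-04 -2.88593652e-04] 0.09419189181093073 0.1
```

View pics/top0.png

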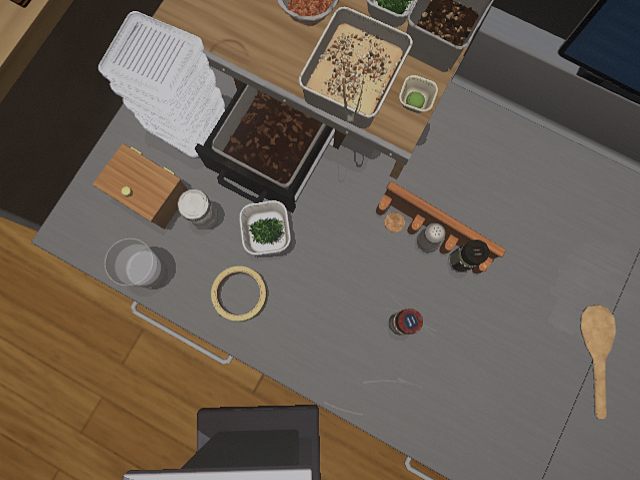

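View pics/side0.png

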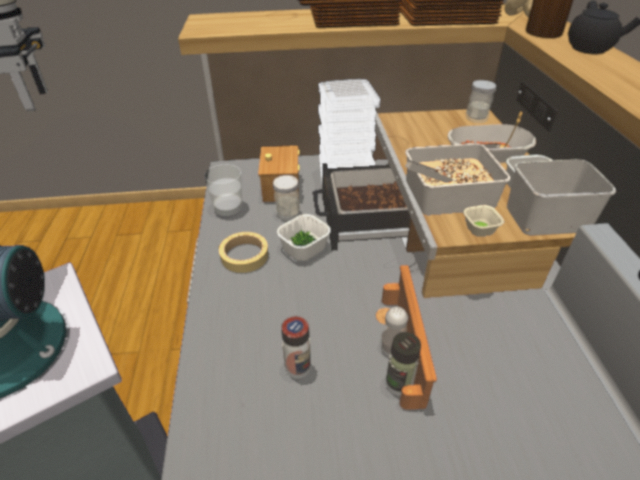

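The top view shows the jar's cap at about (408,321), the cork disc at (395,222) in the left bay, and the board running from (390,186) to (503,252). The side view agrees. I'll zoom in on both.

```bash
python3 - <<'E'
import cv2,numpy as np
a=cv2.imread("pics/top0.png")[175:345,370:520]; b=cv2.imread("pics/side0.png")[260:415,270:440]
a=cv2.resize(a,None,fx=3.4,fy=3.4,interpolation=cv2.INTER_CUBIC)
b=cv2.resize(b,None,fx=3.4,fy=3.4,interpolation=cv2.INTER_CUBIC)
cv2.imwrite("pics/ca.png",a);cv2.imwrite("pics/cb.png",b)
E
cat > h.py <<'E'
from workcell import r
import cv2,numpy as np
def ray(n,px,z):
    c=r.get_calibration(n);T=np.array(c["T"])
    u=cv2.undistortPoints(np.array([[px]],float),np.array(c["mtx"]),np.array(c["distortion"]))[0,0]
    d=T[:3,:3]@[u[0],u[1],1];o=T[:3,3]
    return (o+d*(z-o[2])/d[2])[:2]
def proj(n,P):
    c=r.get_calibration(n);W=np.linalg.inv(np.array(c["T"]))
    return cv2.projectPoints(np.array(P,float).reshape(-1,3),cv2.Rodrigues(W[:3,:3])[0],W[:3,3],np.array(c["mtx"]),np.array(c["distortion"]))[0][:,0]
E
```

```text
(no output)
```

View pics/ca.png

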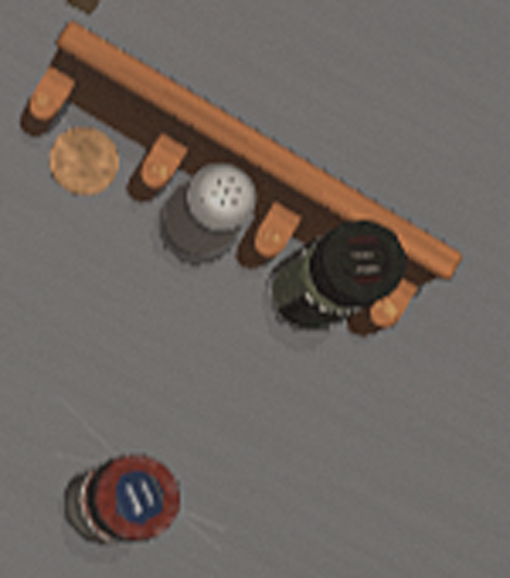

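View pics/cb.png

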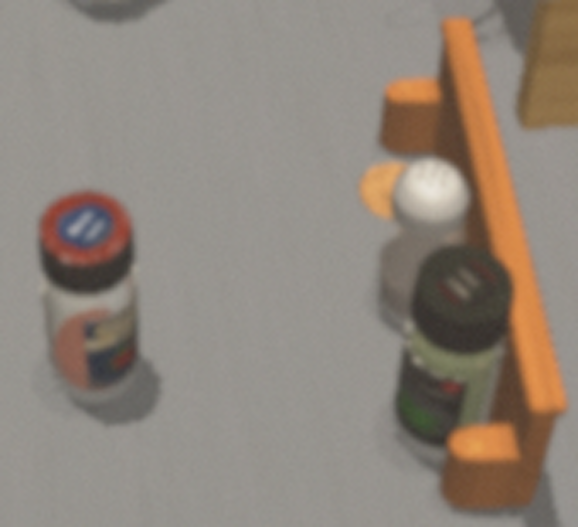

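The crops place the cap's centre at top pixel (410.3,321.2) and side pixel (295.3,327.1). The cork is at top (395,222.1) and the board's top edge runs from crop (70,22) to (462,255). The jar stands clear, with an open path to the left bay.

```bash
python3 - <<'E'
from h import *
t=lambda x,y:(370+x/3.4,175+y/3.4); s=lambda x,y:(270+x/3.4,260+y/3.4)
print("cap top",ray("top",t(137,497),.105),"side",ray("side",s(86,228),.105),"base",ray("side",s(102,383),0))
cork=ray("top",t(85,160),0);print("cork",cork)
A=[ray("top",t(*p),.082) for p in((70,22),(462,255),(60,42),(452,277))]
print("board",np.round(A,4));u=A[0]-A[1];v=A[2]-A[3];print(np.linalg.norm(u),np.linalg.norm(v))
for w in(u,v):print("yaw of y",np.degrees(np.arctan2(w[1],w[0]))-90)
y=(u+v);y/=np.linalg.norm(y);x=np.array([y[1],-y[0]])
o=cork-68*.001*y;print("x",x,"rack from cork",o)
F=(A[2]+A[3])/2;print("rack from board",F-.023*x)
N=[ray("top",t(*p),.04)for p in((53,82),(170,150),(284,218),(398,290))]
N=np.array(N);w=N[0]-N[3];print("div yaw",np.degrees(np.arctan2(w[1],w[0]))-90,np.linalg.norm(w),N.mean(0))
j=(ray("top",t(137,497),.105)+ray("side",s(86,228),.105))/2
d=j-cork;print("jar rel cork in rack x,y",d@x,d@y)
E
```

```bash
cat >> h.py <<'E'
from scipy.spatial.transform import Rotation as R
def go(p,head,lean=35):
    s=r.state();Q=R.from_quat(s["ee_rot"]);h,a=np.radians(head),np.radians(lean)
    f=np.array([np.cos(h),np.sin(h),0]);up=np.array([0,0,1.])
    z=np.sin(a)*f-np.cos(a)*up;x=np.cos(a)*f+np.sin(a)*up
    G=R.from_matrix(np.c_[x,np.cross(z,x),z]);d=np.array(p)-s["tool_pos"]
    print("at",np.round(s["tool_pos"],4),"t",round(s["time_s"],2),"F",np.round(s["force"],1),"w",round(s["width"],3))
    print("trans now",np.round(Q.inv().apply(d),4),"rotvec",np.round((Q.inv()*G).as_rotvec(),4),"trans after rot",np.round(G.inv().apply(d),4))
E
python3 -c "
from h import *
go([.322,-.3393,.2],14)"
```

```text
at [0.2239 0.5018 0.2044] t 0.1 F [ 0.7  0.2 -0.4] w 0.094
trans now [-0.4324 -0.7281  0.0058] rotvec [-0.7516  0.2611  2.3804] trans after rot [-0.0913  0.8399 -0.0585]
```

The rows are not in the units I measure in: shifts go in shares of 0.4 m and turns go in shares of 180 degrees. I convert before sending: -0.026 m is -0.065, -0.0154 m is -0.0385.

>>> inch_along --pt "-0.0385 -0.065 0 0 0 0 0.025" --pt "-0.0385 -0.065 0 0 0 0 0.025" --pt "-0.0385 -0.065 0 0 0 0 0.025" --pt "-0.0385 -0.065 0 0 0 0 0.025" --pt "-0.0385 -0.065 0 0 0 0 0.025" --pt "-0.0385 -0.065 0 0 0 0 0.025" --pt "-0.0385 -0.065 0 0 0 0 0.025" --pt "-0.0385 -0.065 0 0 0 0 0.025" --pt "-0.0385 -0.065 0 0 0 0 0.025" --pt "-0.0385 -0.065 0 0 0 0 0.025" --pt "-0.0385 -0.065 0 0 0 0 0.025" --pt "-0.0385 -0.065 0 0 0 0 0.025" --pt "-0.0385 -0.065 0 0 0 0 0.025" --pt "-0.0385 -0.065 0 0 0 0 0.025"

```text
refused: steps: the value is too long (schema: maxItems 1). Nothing was moved.
```

The error is about the shape of the input: a list holding one list of rows, three levels of brackets. Fixing that and sending the same move.

>>> inch_along --steps '[[[-0.0385,-0.065,0,0,0,0,0.025],[-0.0385,-0.065,0,0,0,0,0.025],[-0.0385,-0.065,0,0,0,0,0.025],[-0.0385,-0.065,0,0,0,0,0.025],[-0.0385,-0.065,0,0,0,0,0.025],[-0.0385,-0.065,0,0,0,0,0.025],[-0.0385,-0.065,0,0,0,0,0.025],[-0.0385,-0.065,0,0,0,0,0.025],[-0.0385,-0.065,0,0,0,0,0.025],[-0.0385,-0.065,0,0,0,0,0.025],[-0.0385,-0.065,0,0,0,0,0.025],[-0.0385,-0.065,0,0,0,0,0.025],[-0.0385,-0.065,0,0,0,0,0.025],[-0.0385,-0.065,0,0,0,0,0.025]]]'

```text
time_s: 1.27
tool_pos: [0.2722, 0.0807, 0.2052]
ee_rot: [0.208, 0.978, 0.0, 0.0]
force: [0.8, -0.6, 0.3]
width: 0.0251
gripper_force: 0.0
```

>>> inch_along --steps '[[[-0.0385,-0.065,0,0,0,0,0.025],[-0.0385,-0.065,0,0,0,0,0.025],[-0.0385,-0.065,0,0,0,0,0.025],[-0.0385,-0.065,0,0,0,0,0.025],[-0.0385,-0.065,0,0,0,0,0.025],[-0.0385,-0.065,0,0,0,0,0.025],[-0.0385,-0.065,0,0,0,0,0.025],[-0.0385,-0.065,0,0,0,0,0.025],[-0.0385,-0.065,0,0,0,0,0.025],[-0.0385,-0.065,0,0,0,0,0.025],[-0.0385,-0.065,0,0,0,0,0.025],[-0.0385,-0.065,0,0,0,0,0.025],[-0.0385,-0.065,0,0,0,0,0.025],[0,0,0,0,0,0,0.025]]]'

```text
time_s: 2.43
tool_pos: [0.3173, -0.3121, 0.2038]
ee_rot: [0.21, 0.978, -0.0, -0.001]
force: [-0.3, 0.4, -0.3]
width: 0.0251
gripper_force: 0.0
```

```bash
python3 -c "
from h import *
print(r.state()['joints'])
go([.322,-.3393,.2],14)"
```

```text
[-9.03430650e-01 -1.47631129e-01  1.60255809e+00 -1.42709771e-03
  1.68816582e+00 -2.05059530e+00]
at [ 0.3173 -0.3121  0.2038] t 2.43 F [-0.3  0.4 -0.3] w 0.025
trans now [-0.0155 -0.0229  0.0038] rotvec [-0.7519  0.2599  2.3758] trans after rot [-0.0039  0.0276  0.002 ]
```

Converted, 0.108 rad is 0.0344.

>>> inch_along --steps '[[[0,0,0,-0.0109,0.0038,0.0344,0.025],[0,0,0,-0.0109,0.0038,0.0344,0.025],[0,0,0,-0.0109,0.0038,0.0344,0.025],[0,0,0,-0.0109,0.0038,0.0344,0.025],[0,0,0,-0.0109,0.0038,0.0344,0.025],[0,0,0,-0.0109,0.0038,0.0344,0.025],[0,0,0,-0.0109,0.0038,0.0344,0.025],[0,0,0,-0.0109,0.0038,0.0344,0.025],[0,0,0,-0.0109,0.0038,0.0344,0.025],[0,0,0,-0.0109,0.0038,0.0344,0.025],[0,0,0,-0.0109,0.0038,0.0344,0.025],[0,0,0,-0.0109,0.0038,0.0344,0.025],[0,0,0,-0.0109,0.0038,0.0344,0.025],[0,0,0,-0.0109,0.0038,0.0344,0.025],[0,0,0,-0.0109,0.0038,0.0344,0.025],[0,0,0,-0.0109,0.0038,0.0344,0.025],[0,0,0,-0.0109,0.0038,0.0344,0.025],[0,0,0,-0.0109,0.0038,0.0344,0.025],[0,0,0,-0.0109,0.0038,0.0344,0.025],[0,0,0,-0.0109,0.0038,0.0344,0.025]]]'

```text
time_s: 4.1
tool_pos: [0.3177, -0.3074, 0.205]
ee_rot: [0.93, 0.227, 0.287, -0.036]
force: [-0.3, -1.0, 0.1]
width: 0.0251
gripper_force: 0.0
```

>>> inch_along --steps '[[[0,0,0,-0.0109,0.0038,0.0344,0.025],[0,0,0,-0.0109,0.0038,0.0344,0.025],[0,0,0,0,0,0,0.025]]]'

```text
time_s: 4.35
tool_pos: [0.3174, -0.3066, 0.2048]
ee_rot: [0.946, 0.117, 0.299, -0.037]
force: [0.0, -0.7, -0.4]
width: 0.025
gripper_force: 0.0
```

```bash
python3 -c "
from h import *
print(r.state()['joints'])
go([.322,-.3393,.013],14)"
```

```text
[-1.39230259 -0.29304349  1.84431534  0.61255466  1.62647404 -0.04375568]
at [ 0.3174 -0.3066  0.2048] t 4.35 F [ 0.  -0.7 -0.4] w 0.025
trans now [-0.1132  0.033   0.1548] rotvec [-0.0018 -0.0023  0.0011] trans after rot [-0.1128  0.0329  0.1551]
```

Converted, 0.0129 m is 0.0323, -0.0094 m is -0.0235.

>>> inch_along --steps '[[[-0.0235,0.0068,0.0323,0,0,0,0.025],[-0.0235,0.0068,0.0323,0,0,0,0.025],[-0.0235,0.0068,0.0323,0,0,0,0.025],[-0.0235,0.0068,0.0323,0,0,0,0.025],[-0.0235,0.0068,0.0323,0,0,0,0.025],[-0.0235,0.0068,0.0323,0,0,0,0.025],[-0.0235,0.0068,0.0323,0,0,0,0.025],[-0.0235,0.0068,0.0323,0,0,0,0.025],[-0.0235,0.0068,0.0323,0,0,0,0.025],[-0.0235,0.0068,0.0323,0,0,0,0.025],[-0.0235,0.0068,0.0323,0,0,0,0.025],[-0.0235,0.0068,0.0323,0,0,0,0.025],[0,0,0,0,0,0,0.025]]]'

```text
time_s: 5.43
tool_pos: [0.3223, -0.3382, 0.0109]
ee_rot: [0.946, 0.119, 0.299, -0.04]
force: [0.4, -0.2, 0.3]
width: 0.025
gripper_force: 0.0
```

```bash
python3 -c "
from h import *
cv2.imwrite('pics/t1.png',cv2.resize(r.grab_frame('top')[170:420,300:540,::-1],None,fx=2.2,fy=2.2))
h=np.radians(14);f=np.array([np.cos(h),np.sin(h)])
q=np.array([.5199,-.290])-.023*f
go([*q,.013],14)"
```

```text
at [ 0.3227 -0.3389  0.0125] t 5.48 F [-0.7 -0.1 -0.6] w 0.025
trans now [0.1476 0.0014 0.1033] rotvec [-0.006  -0.0024  0.0035] trans after rot [0.1479 0.0003 0.103 ]
```

View pics/t1.png

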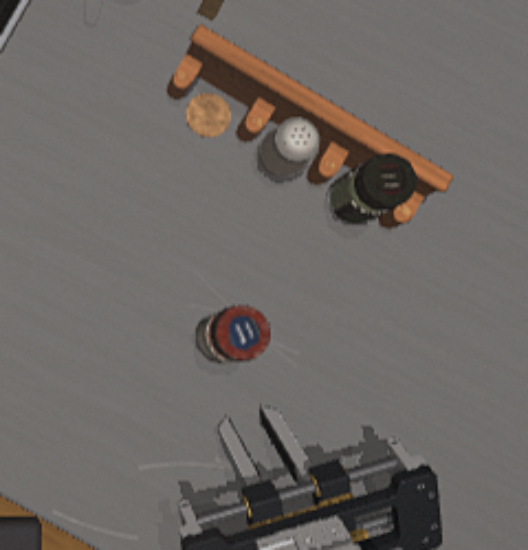

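The tips, at crop (225,420) and (265,408), sit squarely behind the jar's base. The heading looks right, so I'll push.

Converted, 0.0066 m is 0.0165, 0.0041 m is 0.0103.

>>> inch_along --steps '[[[0.0165,0,0.0115,0,0,0,0.025],[0.0165,0,0.0115,0,0,0,0.025],[0.0165,0,0.0115,0,0,0,0.025],[0.0165,0,0.0115,0,0,0,0.025],[0.0103,0,0.0072,0,0,0,0.025],[0.0103,0,0.0072,0,0,0,0.025],[0.0103,0,0.0072,0,0,0,0.025],[0.0103,0,0.0072,0,0,0,0.025],[0.0103,0,0.0072,0,0,0,0.025],[0.0103,0,0.0072,0,0,0,0.025]]]' --grip_force 20

```text
time_s: 6.32
tool_pos: [0.3833, -0.3254, 0.0142]
ee_rot: [0.946, 0.118, 0.299, -0.037]
force: [-0.5, -0.2, -0.1]
width: 0.0254
gripper_force: 0.5
```

>>> inch_along --steps '[[[0.0103,0,0.0072,0,0,0,0.025],[0.0103,0,0.0072,0,0,0,0.025],[0.0103,0,0.0072,0,0,0,0.025],[0.0103,0,0.0072,0,0,0,0.025],[0.0103,0,0.0072,0,0,0,0.025],[0.0103,0,0.0072,0,0,0,0.025]]]'

```text
time_s: 6.82
tool_pos: [0.4125, -0.3178, 0.0142]
ee_rot: [0.946, 0.118, 0.299, -0.037]
force: [-2.3, -0.8, 0.4]
width: 0.0249
gripper_force: 0.5
```

```bash
python3 -c "
from h import *
cv2.imwrite('pics/t2.png',np.hstack([cv2.resize(r.grab_frame('top')[170:370,340:540,::-1],(400,400)),cv2.resize(r.grab_frame('side')[220:420,250:450,::-1],(400,400))]))
h=np.radians(14);f=np.array([np.cos(h),np.sin(h)])
q=np.array([.5199,-.290])-.023*f
go([*q,.013],14)"
```

```text
at [ 0.4128 -0.3176  0.0143] t 6.92 F [-0.5  0.3  0.3] w 0.025
trans now [ 0.0709 -0.0005  0.0515] rotvec [-0.0018 -0.0025  0.0042] trans after rot [ 0.0711 -0.0009  0.0513]
```

View pics/t2.png

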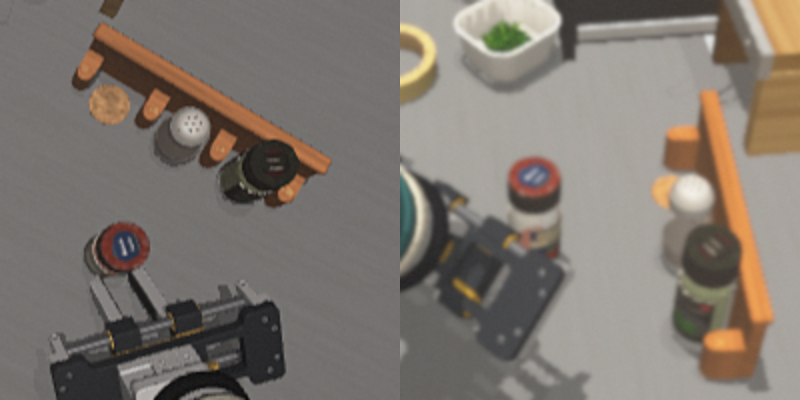

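The jar is upright, centred on the two tips and sliding (cap at top-crop (125,246)). I'll carry on to the turning point in front of the bay.

Converted, 0.0055 m is 0.0138, 0.004 m is 0.01.

>>> inch_along --steps '[[[0.01,0,0.0073,0,0,0,0.025],[0.0138,0,0.01,0,0,0,0.025],[0.0138,0,0.01,0,0,0,0.025],[0.0138,0,0.01,0,0,0,0.025],[0.0138,0,0.01,0,0,0,0.025],[0.0138,0,0.01,0,0,0,0.025],[0.0138,0,0.01,0,0,0,0.025],[0.0138,0,0.01,0,0,0,0.025],[0.0138,0,0.01,0,0,0,0.025],[0.0138,0,0.01,0,0,0,0.025],[0.0138,0,0.01,0,0,0,0.025],[0.0138,0,0.01,0,0,0,0.025],[0.01,0,0.0075,0,0,0,0.025],[0.0075,0,0.0053,0,0,0,0.025],[0,0,0,0,0,0,0.025]]]'

```text
time_s: 8.17
tool_pos: [0.4984, -0.296, 0.0129]
ee_rot: [0.946, 0.118, 0.3, -0.037]
force: [-0.8, -0.3, -0.5]
width: 0.0248
gripper_force: 0.2
```

```bash
python3 -c "
from h import *
f=r.grab_frame('top');g=r.grab_frame('side')
cv2.imwrite('pics/t3.png',np.hstack([cv2.resize(f[175:325,350:500,::-1],(400,400)),cv2.resize(g[240:390,270:420,::-1],(400,400))]))
go([.5,-.29,.013],14)"
```

```text
at [ 0.4978 -0.2959  0.0125] t 8.27 F [-0.4 -0.4 -0.8] w 0.025
trans now [ 0.0032 -0.0052  0.0017] rotvec [-0.002  -0.002   0.0035] trans after rot [ 0.0032 -0.0052  0.0017]
```

View pics/t3.png

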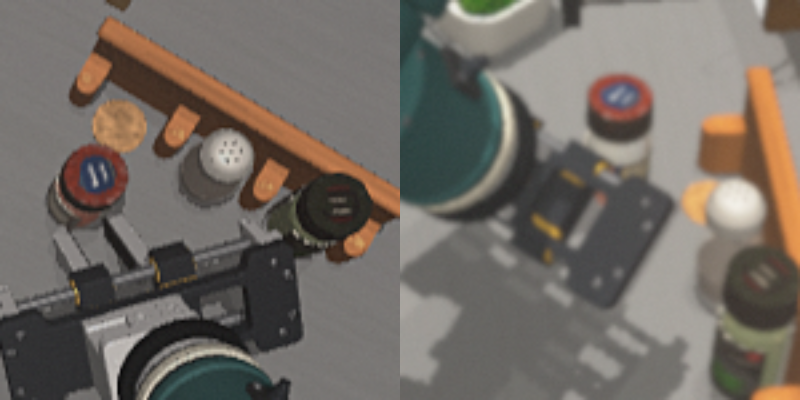

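The jar stands upright in front of the left bay, with its cap at top pixel (385.6,241.7) and side pixel (352.9,276.4). I'll work out its position and the next approach.

```bash
python3 - <<'E'
from h import *
a=ray("top",(385.6,241.75),.105);b=ray("side",(352.9,276.4),.105);print(a,b)
s=r.state();print("pred",s["tool_pos"][:2]+.0228*np.array([np.cos(.244),np.sin(.244)]))
j=(a+b)/2;x=np.array([.8306,-.5569]);y=np.array([.5569,.8306]);cork=np.array([.5739,-.3262])
print("rel cork",(j-cork)@x,(j-cork)@y)
d=cork+.0025*x-j;print("heading to home",np.degrees(np.arctan2(d[1],d[0])))
# backed-off & new standoff
q=j-.06*x;print(q);go([*q,.013],-33.8)
E
```

```text
[ 0.51729116 -0.29043106] [ 0.51805267 -0.29176713]
pred [ 0.51992291 -0.29040727]
rel cork -0.0662507419743325 -0.002158610867923623
heading to home -32.04267044539071
[ 0.46783591 -0.2576851 ]
at [ 0.4978 -0.2959  0.0125] t 8.27 F [-0.4 -0.4 -0.8] w 0.025
trans now [-0.0158 -0.0444 -0.0117] rotvec [-0.4812 -0.0021  0.6863] trans after rot [-0.0375 -0.0151 -0.0269]
```

Converted, -0.0082 m is -0.0205, -0.0057 m is -0.0143, 0.0858 rad is 0.0273.

>>> inch_along --steps '[[[-0.0103,0,-0.0073,0,0,0,0.025],[-0.0205,0,-0.0143,0,0,0,0.025],[-0.0205,0,-0.0143,0,0,0,0.025],[-0.0205,0,-0.0143,0,0,0,0.025],[-0.0205,0,-0.0143,0,0,0,0.025],[0,0,0,-0.0192,-0.0001,0.0273,0.025],[0,0,0,-0.0192,-0.0001,0.0273,0.025],[0,0,0,-0.0192,-0.0001,0.0273,0.025],[0,0,0,-0.0192,-0.0001,0.0273,0.025],[0,0,0,-0.0192,-0.0001,0.0273,0.025],[0,0,0,-0.0192,-0.0001,0.0273,0.025],[0,0,0,-0.0192,-0.0001,0.0273,0.025],[0,0,0,-0.0192,-0.0001,0.0273,0.025],[0,0,0,0,0,0,0.025]]]'

```text
time_s: 9.43
tool_pos: [0.4528, -0.306, 0.0113]
ee_rot: [0.921, -0.25, 0.287, 0.079]
force: [0.7, 0.7, 0.2]
width: 0.0249
gripper_force: 0.0
```

```bash
python3 -c "
from h import *
go([.4709,-.2572,.0135],-33.8)"
```

```text
at [ 0.4528 -0.306   0.0113] t 9.43 F [0.7 0.7 0.2] w 0.025
trans now [-0.0062 -0.0513 -0.0071] rotvec [-0.0322  0.0057  0.0491] trans after rot [-0.0087 -0.0506 -0.0088]
```

Converted, -0.0084 m is -0.021, -0.0015 m is -0.0038, 0.0491 rad is 0.0156.

>>> inch_along --steps '[[[0,0,0,-0.0102,0.0018,0.0156,0.025],[-0.0038,-0.021,-0.0038,0,0,0,0.025],[-0.0038,-0.021,-0.0038,0,0,0,0.025],[-0.0038,-0.021,-0.0038,0,0,0,0.025],[-0.0038,-0.021,-0.0038,0,0,0,0.025],[-0.0038,-0.021,-0.0038,0,0,0,0.025],[-0.0038,-0.021,-0.0038,0,0,0,0.025],[0,0,0,0,0,0,0.025],[0,0,0,0,0,0,0.025]]]'

```text
time_s: 10.18
tool_pos: [0.4705, -0.2587, 0.0136]
ee_rot: [0.913, -0.277, 0.288, 0.087]
force: [0.5, 0.2, -0.3]
width: 0.025
gripper_force: 0.0
```

```bash
python3 -c "
from h import *
go([.4709,-.2572,.0135],-33.8)
x=np.array([.8306,-.5569]);q=np.array([.5739,-.3262])+(.0025-.0228)*x
go([*q,.0135],-33.8)"
```

```text
at [ 0.4705 -0.2587  0.0136] t 10.18 F [ 0.5  0.2 -0.3] w 0.025
trans now [-0.0005 -0.0015 -0.0002] rotvec [-0.0001  0.      0.0009] trans after rot [-0.0005 -0.0015 -0.0002]
at [ 0.4705 -0.2587  0.0136] t 10.18 F [ 0.5  0.2 -0.3] w 0.025
trans now [ 0.0845 -0.0014  0.0593] rotvec [-0.0001  0.      0.0009] trans after rot [ 0.0845 -0.0015  0.0593]
```

Converted, 0.0066 m is 0.0165, 0.0046 m is 0.0115.

>>> inch_along --steps '[[[0.0165,-0.0013,0.0115,0,0,0,0.025],[0.0165,-0.0013,0.0115,0,0,0,0.025],[0.0165,-0.0013,0.0115,0,0,0,0.025],[0.0103,0,0.0072,0,0,0,0.025],[0.0103,0,0.0072,0,0,0,0.025],[0.0103,0,0.0072,0,0,0,0.025],[0.0103,0,0.0072,0,0,0,0.025],[0.0103,0,0.0072,0,0,0,0.025],[0.0103,0,0.0072,0,0,0,0.025],[0.0103,0,0.0072,0,0,0,0.025],[0,0,0,0,0,0,0.025]]]'

```text
time_s: 11.1
tool_pos: [0.5218, -0.2906, 0.0142]
ee_rot: [0.912, -0.277, 0.288, 0.088]
force: [-0.3, -0.1, -0.4]
width: 0.0248
gripper_force: 0.2
```

```bash
python3 -c "
from h import *
f=r.grab_frame('top');g=r.grab_frame('side')
cv2.imwrite('pics/t4.png',np.hstack([cv2.resize(f[175:325,350:500,::-1],(400,400)),cv2.resize(g[240:390,270:420,::-1],(400,400))]))
x=np.array([.8306,-.5569]);q=np.array([.5739,-.3262])+(.0025-.0228)*x
go([*q,.0135],-33.8)"
```

```text
at [ 0.5212 -0.2902  0.0139] t 11.2 F [0.1 0.7 0. ] w 0.025
trans now [0.0354 0.0006 0.0254] rotvec [-0.0001 -0.001  -0.0004] trans after rot [0.0354 0.0006 0.0253]
```

View pics/t4.png

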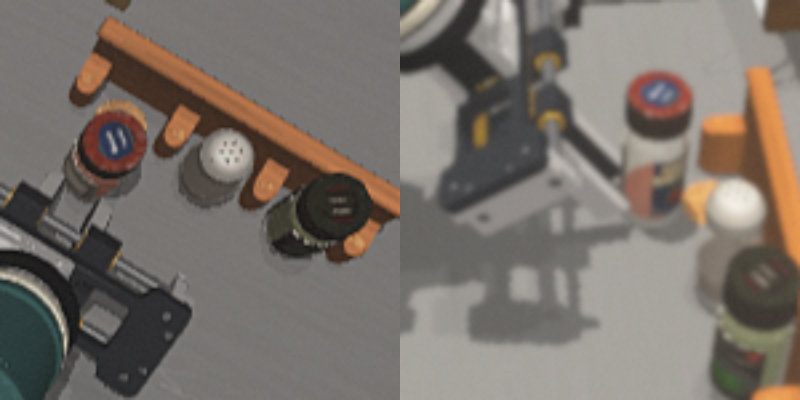

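The jar is upright and lined up with the bay (cap at top-crop (114,141), cork just ahead of it). I'll push it in and slow down near the board.

Converted, 0.0041 m is 0.0103, 0.0033 m is 0.0083.

>>> inch_along --steps '[[[0.0083,0,0.0058,0,0,0,0.025],[0.0103,0,0.0073,0,0,0,0.025],[0.0103,0,0.0073,0,0,0,0.025],[0.0103,0,0.0073,0,0,0,0.025],[0.0103,0,0.0073,0,0,0,0.025],[0.0103,0,0.0073,0,0,0,0.025],[0.0103,0,0.0073,0,0,0,0.025],[0.0063,0,0.0043,0,0,0,0.025],[0.004,0,0.0028,0,0,0,0.025]]]'

```text
time_s: 11.95
tool_pos: [0.5539, -0.3122, 0.0138]
ee_rot: [0.912, -0.277, 0.288, 0.087]
force: [-0.6, 0.3, -0.5]
width: 0.025
gripper_force: 0.4
```

>>> inch_along --steps '[[[0.002,0,0.0015,0,0,0,0.025],[0.002,0,0.0015,0,0,0,0.025],[0.002,0,0.0015,0,0,0,0.025]]]'

```text
time_s: 12.2
tool_pos: [0.5559, -0.3134, 0.0136]
ee_rot: [0.912, -0.277, 0.288, 0.087]
force: [0.3, -0.0, -0.4]
width: 0.025
gripper_force: 0.4
```

```bash
python3 -c "
from h import *
f=r.grab_frame('top');g=r.grab_frame('side')
cv2.imwrite('pics/t5.png',np.hstack([cv2.resize(f[175:325,350:500,::-1],(400,400)),cv2.resize(g[240:390,270:420,::-1],(400,400))]))
x=np.array([.8306,-.5569]);q=np.array([.5739,-.3262])+(.0025-.0228)*x
go([*q,.0135],-33.8)"
```

```text
at [ 0.5559 -0.3135  0.0137] t 12.3 F [0.  1.  0.2] w 0.025
trans now [0.0014 0.0005 0.0011] rotvec [-0.     -0.0006 -0.0005] trans after rot [0.0014 0.0005 0.0011]
```

View pics/t5.png

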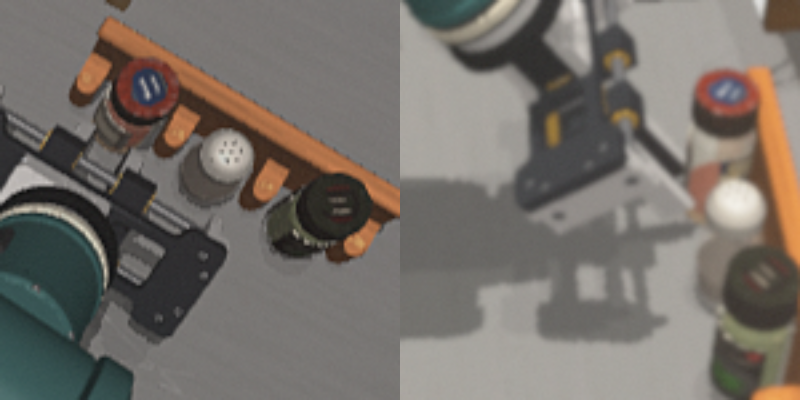

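The jar is upright in the bay with its cap almost at the board. I'll creep forward until the force shows contact.

Converted, 0.0008 m is 0.002, 0.0006 m is 0.0015.

>>> inch_along --steps '[[[0.002,0,0.0015,0,0,0,0.025],[0.002,0,0.0015,0,0,0,0.025],[0,0,0,0,0,0,0.025]]]'

```text
time_s: 12.55
tool_pos: [0.5569, -0.3141, 0.0131]
ee_rot: [0.913, -0.277, 0.287, 0.087]
force: [-4.2, 3.0, 2.0]
width: 0.0252
gripper_force: 2.5
```

```bash
python3 - <<'E'
from h import *
a=ray("top",(404.4,208.75),.105);b=ray("side",(270+326/2.667,240+93/2.667),.105)
x=np.array([.8306,-.5569]);y=np.array([.5569,.8306]);c=np.array([.5739,-.3262])
for p in(a,b):print((p-c)@x,(p-c)@y)
s=r.state();print((s["tool_pos"][:2]-c)@x+.0228,s["force"][:2]@x)
E
```

```text
-0.002637135946134901 0.00036332180989893064
-0.002553661533759607 -0.0015823403224933933
0.001946173695673955 -5.156549267920835
```

Converted, 0.0008 m is 0.002, 0.0006 m is 0.0015.

>>> inch_along --steps '[[[0.002,0,0.0015,0,0,0,0.025],[0,0,0,0,0,0,0.025]]]'

```text
time_s: 12.72
tool_pos: [0.5573, -0.3143, 0.0129]
ee_rot: [0.913, -0.277, 0.287, 0.087]
force: [-7.3, 4.7, 4.4]
width: 0.0253
gripper_force: 4.2
```

>>> inch_along --steps '[[[-0.004,0,-0.0028,0,0,0,0.025],[-0.0103,0,-0.0073,0,0,0,0.025],[-0.0205,0,-0.0143,0,0,0,0.025],[-0.0205,0,-0.0143,0,0,0,0.025],[-0.0205,0,-0.0143,0,0,0,0.025],[-0.0205,0,-0.0143,0,0,0,0.025],[-0.0205,0,-0.0143,0,0,0,0.025],[-0.0205,0,-0.0143,0,0,0,0.025],[-0.0205,0,-0.0143,0,0,0,0.025],[-0.0205,0,-0.0143,0,0,0,0.025],[0,0,-0.05,0,0,0,0.025],[0,0,-0.05,0,0,0,0.025],[0,0,-0.05,0,0,0,0.025],[0,0,-0.05,0,0,0,0.025],[0,0,-0.05,0,0,0,0.025],[0,0,0,0,0,0,0.025],[0,0,0,0,0,0,0.025]]]'

```text
time_s: 14.13
tool_pos: [0.4388, -0.2351, 0.0966]
ee_rot: [0.912, -0.277, 0.29, 0.088]
force: [0.8, -0.2, -0.0]
width: 0.0251
gripper_force: 0.0
```

```bash
python3 -c "
from h import *
f=r.grab_frame('top');g=r.grab_frame('side')
cv2.imwrite('pics/t6.png',np.hstack([cv2.resize(f[175:325,350:500,::-1],(400,400)),cv2.resize(g[240:390,270:420,::-1],(400,400))]))"
```

```text
(no output)
```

View pics/t6.png

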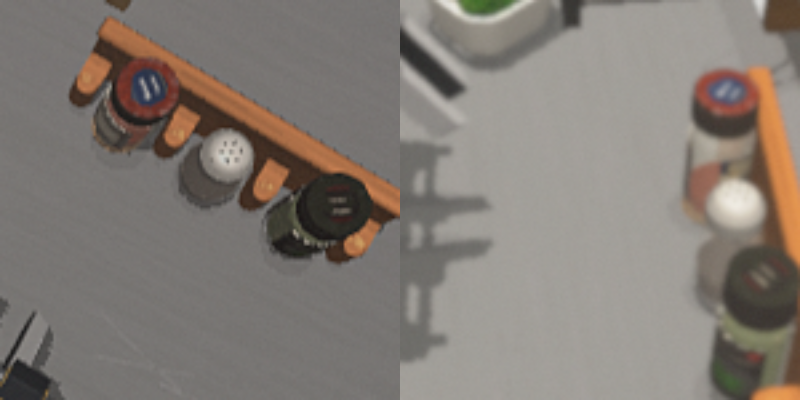

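The jar stands upright against the back board in the left bay (cap at top-crop (146,90)). The neighbouring jars haven't moved and the hand is clear, so I'm handing the job in.

```bash
python3 -c "
from workcell import r
print(r.sign_off())"
```

```text
the job is handed in; nothing more can be done
None
```

The jar was pushed upright into the free bay until the force showed it against the back board, the hand was taken clear, and the job was handed in at about 14 s; no verdict was returned.

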